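# Isolate the bench mixer and press its paddle home

## Task

First switch the bench mixer off by flipping its toggle over so that it leans towards the robot, while the attachments are still in their rack. Then take the two-armed mixing paddle (not the round disc) out of the rack, turn it until its cross-shaped stem meshes with the cross-shaped drive socket, slide it down until its collar is flush on the socket, and keep pressing: finish while still holding the paddle down against the spring, without letting go. Leave everything else where it stands.

Things in the scene. Friction and masses are not known exactly. Their poses are not given: they have to be found in the camera images.
- drive_unit: The fixed bench mixer drive unit: a low aluminium box 130 x 270 x 60 mm (x, y, z). Origin: centre of its underside; +x is its rear, +y its left end. Its top is at z = 60 mm. The drive socket stands on top at (0, -75) mm in this frame, the toggle switch at (0, +80) mm.
- socket (a point): Centre of the mouth of the drive socket, a steel boss of 54 mm diameter with a flat top 100 mm above the worktop. In it a cross-shaped hole: two crossing slots 27 mm long, 8.6 mm wide, along this frame's x and y; z up. A spring plunger fills the hole from 20 mm below the mouth. The spindle starts at any angle; it turns about the vertical but stiffly (0.25 N m).
- plunger (a joint): How far the sprung plunger in the socket is pushed down, in m: 0 free (20 mm below the mouth), 0.010 with the paddle's collar flush on the socket, 0.012 is its end stop. It pushes back with 4 N at 0 rising to 11 N at 0.010, so the paddle springs up a few mm when let go.
- toggle (a joint): Angle of the toggle switch in rad: 0 = off, leaning 0.6 rad to the unit's front (-x, towards the robot); 1.2 = on, leaning 0.6 rad to the rear (+x). It is weighted: once past the middle (0.6) it drops into the nearer end position. It starts on. About 1 N at the ball moves it.
- toggle_tip (a point): Centre of the 24 mm ball at the end of the steel toggle, 56 mm from the pivot. The pivot is at (0, +80, 82) mm in the drive unit's frame, its axis along the unit's y. The black switch block under it, 64 mm long in x and 46 mm wide, reaches up to 88 mm above the worktop. Nothing else stands on the unit near the ball.
- rack: Fixed white rack block 70 x 210 x 40 mm (x, y, z) with two upright through holes of 29 mm diameter at (0, -65) and (0, +65) mm in its frame; in one stands the paddle, in the other the disc. Origin: centre of its underside.
- paddle: Mixing paddle, loose, 0.15-0.31 kg, 106 mm tall, upright with its stem in a rack hole. Origin: centre of the stem's foot, z up. z 0-30 mm: cross-shaped steel stem, two wings 24 mm across, 6 mm thick, along its x and y, foot rounded; same every quarter turn. z 30-36: round collar, 40 mm diameter. z 37-51: two straight arms, 8 mm thick, reaching 49 mm out along +x and -x. Above: the grip.
- stem_tip (a point): Centre of the foot of the paddle's stem (the paddle's origin), to go 30 mm below the socket's mouth.
- paddle_grip (a point): Centre of the paddle's square black plastic grip, 84 mm above the stem's foot: 24 x 24 mm, 44 mm tall (z 62-106 mm of the paddle), faces square to the paddle's x and y. Grasp it from above across either pair of faces.
- disc: The other attachment, to be left in the rack: same stem, collar and square grip, but with a round flat disc of 84 mm diameter instead of two arms. Origin: centre of the stem's foot.
- oil_cruet: Bystander: dark green oil bottle, 60 mm diameter, 276 mm tall; origin at its underside.
- pepper_mill: Bystander: wooden pepper mill, 56 mm diameter, 155 mm tall; origin at its underside.
- kitchen_timer: Bystander: round twist timer, 66 mm diameter, 42 mm tall; origin at its underside.
- lemon_a: Bystander: lemon, 78 x 55 x 56 mm; origin at its underside.
- gn_onion: Bystander: steel food container, 109 x 177 x 65 mm; origin at its underside.
- bench_scraper: Bystander: steel scraper with wooden handle, lying, 94 x 150 x 18 mm; origin at its underside.
- label_tape: Bystander: roll of tape lying flat, 60 mm diameter, 24 mm tall; origin at its underside.
- marker_pen: Bystander: pen lying between the drive unit and the rack, 135 mm long, 17 mm thick; origin at its underside, length along its y.
Mind the look-alikes: they are no part of the job. What is shaped like the paddle but blue or red is not meant.

How it is judged:
On the way, in this order (a step that is already met when the one before it is completed fails the run):
1. the toggle is off while the paddle still stands in the rack (value of joint toggle below 0.15 rad and distance of paddle from where it was at the start of the episode below 0.015 m), for 0.2 s.
2. the paddle is lifted clear of the rack (height (world z) of stem_tip above 0.045 m and value of joint toggle below 0.15 rad), for 0.1 s.
3. the paddle's stem is meshed and pressed home in the socket (z of stem_tip in the frame of socket below -0.0275 m and horizontal distance between stem_tip and socket below 0.004 m and angle between paddle's own z axis and vertical below 0.1 rad and value of joint plunger above 0.0075 m), for 0.2 s.
At the end, for the whole second after the job is handed in: Toggle off (below 0.15 rad); the paddle upright (0.1 rad) in the socket, foot over 27.5 mm below the mouth and within 4 mm of the axis, plunger pushed down over 7.5 mm, paddle still (20 mm/s) and the fingers bearing on it with over 2 N (all of step 3 and value of joint toggle below 0.15 rad and contact force between the fingers and paddle above 2 N and linear speed of paddle below 0.02 m/s); the arm keeps its last pose, push and grip.
It fails at once if the disc or a bystander was moved more than 30 mm (distance of any of disc, oil_cruet, pepper_mill, kitchen_timer, lemon_a, gn_onion, bench_scraper, label_tape, marker_pen from where it was at the start of the episode above 0.03 m).
It also fails if it takes over 54 s, if anything falls off the work surface, if the arm or the gripper's body presses on something with over 40 N, if the wrist force passes 120 N, or if a joint passes its speed limit or range.

## Robot

A 6-joint arm with a two-finger parallel gripper is mounted at the origin on a cart in front of the work surface, level with it; the furniture and walls round the work are solid. World frame = base frame: x ahead of the robot, y to its left, z up, the work surface at z = 0. Lengths are in m, angles in rad, forces in N, time in s.
With the tool pointing down it reaches from about 0.4 to 0.825 m from the base axis. Payload 7 kg.
Tool frame: the origin (TCP) lies between the finger pads; the fingertips stand 19 mm ahead of it and the grasp point (between the pads) is the TCP; x points along the fingers, y is the direction in which the jaws open and shut, and the axes are right-handed (so a half turn about x gives the same grasp; the last joint's range is limited). The gripper opens to 85 mm and grips with 20 to 120 N. Pads are 22 mm wide; open, the fingers measure 114 mm over their backs; the gripper's body (76 mm by 85 mm) begins 54 mm behind the grasp point. The pads swing forward as they close: fully open they stand 13 mm farther back than shut.
Start: joints at [1.472, 0.359, 0.012, 0, -1.224, -0.288], TCP at [0.255, 0.625, 0.25] pointing down, gripper open.
Joint ranges: [-3.07, 3.07], [-1.43, 2.12], [-1.02, 1.25], [-3.03, 1.67], [-3.05, -0], [-3.03, 3.03]. Speed limits (rad/s): [2.39, 2.39, 3.01, 3.14, 3.14, 3.14].

## Interface

Orientations are given as a rotation vector (axis times angle).
In Python, from plant import r gives the robot as it stands.
- The arm moves only by the shell command python3 -m inch 'ROWS' [FORCE]. ROWS is JSON, a list of rows, each a list of 3 entries, a list of its own where there are three numbers: the shift along the tool's x, y, z in m, then the turn, a rotation vector about the tool's x, y, z in degrees, then the opening, from -1 (shut) to 1 (fully open). A call has 1 to 20 rows; each row shifts and turns the commanded pose from where the row before left it, along the tool's axes as they then stand; what a row does not reach is not made up. A row lasts 1/8 s, in which the tool goes at most 62.5 mm and 10.7 degrees, less where a joint would pass 70% of its speed; a pose out of reach is approached as far as the arm can. A call is refused whole if a number of a shift passes 0.0625 or a number of a turn 10.7, either way. A call with a gripper value outside its range is refused whole. The fingers move at their own pace and stop on an object; FORCE is the grip in N (left out, the last holds). Time passes only in rows, so rows that do not move let the fingers close. It gives the time, the measured TCP pose, the force and the opening at its end, in the units of the state.
- r.read_state(): the state, without advancing time (a new reading comes with each control period).
- r.get_image(name): name is "scene" or "side" or "wrist"; returns the picture (420x560x3 uint8, red, green, blue); there is no depth.
- r.get_calibration(name): a dict with "mtx" (3x3 intrinsics, pixels), "dist_coeffs" ([k1, k2, p1, p2, k3] as OpenCV has them; the pictures are not rectified), "T" (4x4, takes a point from camera to world coordinates). Camera axes: x right, y up, looking along -z (the intrinsics and any distortion apply to the point x, -y, -z); pixel columns grow to the right and rows downward; lengths in m; the calibration is good to about 2 mm. A picture is of the moment at which its call begins: read the wrist's pose just before it. get_calibration takes no time and is no camera call; for the wrist camera it gives the pose at the moment of the call.
- r.close_job(): hands the job in, once; it reports no verdict.
Trained networks look in the newest picture that a camera, given by its name, has taken for a name from the list of things; names that differ only in an ending like _2 or _b are one class to them, and where a whole thing is asked for, a point or a joint stands for the part that bears it (a point fixed in the world has none). Each returns a list of dicts, best first, with "p" (0 to 1); they miss things now and then, are a little off and sometimes report something else, mostly with a low value. They report only what shows in the picture. A call takes as long as a camera call. They do not tell look-alikes from the thing itself.
- r.find_in(camera, query): "rect" ([left, top, right, bottom] in pixels, round what is visible of it).
- r.pinpoint(camera, query): "location" ([column, row] in pixels: a listed point, or the origin of a listed thing).
The state is a dict: "t": time; "qpos": joint angles; "qvel": joint speeds; "joint_efforts": joint torques, N m; "tool_pos": TCP position; "orientation": TCP orientation; "contact_force": force on the tool from outside, world axes, zero at the start; "moment": the same for the moment, N m; "finger_gap": finger opening in m.
Only numpy, scipy, OpenCV 4.12 (cv2) and the standard library are available. Lean on these libraries where they do the work, as an engineer would, in place of code of your own. Each camera call takes 0.05 s, during which the arm holds its last target.

## Working session

There is one attempt and no reset: what is moved stays moved. The work goes in short steps, Python scripts to look and compute and a shell command to move; the robot and the scene stay as the last step left them, time stands still between calls to the robot, and variables do not carry over. Pictures are saved under pics/ and viewed, and the job is handed in when it is done.

```bash
ls; mkdir -p pics
cat > h.py <<'E'
import numpy as np, cv2
from plant import r
from scipy.spatial.transform import Rotation as R
def ray(cal,px):
    K=np.array(cal["mtx"],float);d=np.array(cal["dist_coeffs"],float);T=np.array(cal["T"])
    u=cv2.undistortPoints(np.array([[px]],float),K,d)[0,0]
    v=T[:3,:3]@np.array([u[0],-u[1],-1.]); return T[:3,3],v/np.linalg.norm(v)
def atz(cal,px,z):
    o,v=ray(cal,px); return o+v*(z-o[2])/v[2]
def tri(obs):
    A=np.zeros((3,3));b=np.zeros(3);L=[]
    for c,p in obs:
        o,v=ray(c,p);P=np.eye(3)-np.outer(v,v);A+=P;b+=P@o;L.append((o,v))
    x=np.linalg.solve(A,b);return x,[np.linalg.norm(np.cross(x-o,v)) for o,v in L]
def proj(cal,X):
    T=np.array(cal["T"]);p=T[:3,:3].T@(np.array(X,float)-T[:3,3])
    q=np.array([[p[0],-p[1],-p[2]]])
    return cv2.projectPoints(q,np.zeros(3),np.zeros(3),np.array(cal["mtx"],float),np.array(cal["dist_coeffs"],float))[0][0,0]
def save(n,im): cv2.imwrite("pics/"+n+".png",im[:,:,::-1])
def st():
    s=r.read_state();print("t",s["t"],"tcp",np.round(s["tool_pos"],4),"F",np.round(s["contact_force"],1),"gap",round(s["finger_gap"],4));print(np.round(R.from_rotvec(s["orientation"]).as_matrix(),3).tolist(), "q",np.round(s["qpos"],3));return s
E
python3 - <<'E'
from h import *
st()
for n in("scene","side","wrist"):
    save(n+"0",r.get_image(n))
    for q in(("paddle_grip","socket","toggle_tip","paddle","disc","rack","drive_unit","stem_tip") if n!="wrist" else ("paddle_grip","toggle_tip")):
        print(n,q,[(np.round(a["location"],1).tolist(),round(a["p"],2)) for a in r.pinpoint(n,q)][:5])
print(r.read_state()["t"])
E
```

```text
pics
t 0.0 tcp [0.2545 0.6247 0.2494] F [-0.4 -0.6  0.7] gap 0.0856
[[-0.001, -0.377, -0.926], [-0.002, -0.926, 0.377], [-1.0, 0.002, -0.0]] q [ 1.472  0.359  0.011 -0.    -1.224 -0.288]
scene paddle_grip [([422.8, 259.4], 0.9), ([354.7, 271.2], 0.69), ([287.9, 254.7], 0.58)]
scene socket [([258.0, 214.9], 0.75), ([362.4, 232.7], 0.7)]
scene toggle_tip [([219.3, 187.8], 0.6), ([365.9, 234.4], 0.58)]
scene paddle [([347.9, 291.7], 0.67), ([289.4, 274.6], 0.64), ([417.4, 282.5], 0.63)]
scene disc [([335.4, 247.2], 0.91), ([145.3, 209.9], 0.48)]
scene rack [([354.1, 259.4], 0.72), ([144.7, 209.6], 0.61), ([362.4, 234.5], 0.57)]
scene drive_unit [([237.9, 231.2], 0.74)]
scene stem_tip [([416.1, 280.2], 0.77), ([351.0, 290.9], 0.76), ([335.2, 248.1], 0.71), ([289.2, 274.3], 0.64)]
side paddle_grip [([267.7, 291.4], 0.77), ([328.6, 260.9], 0.67), ([333.7, 320.4], 0.66), ([237.4, 255.6], 0.63), ([311.5, 280.7], 0.59)]
side socket [([260.8, 221.4], 0.64)]
side toggle_tip [([327.3, 261.7], 0.68), ([249.1, 190.9], 0.5)]
side paddle [([330.5, 338.9], 0.78), ([266.2, 313.8], 0.67), ([244.5, 274.6], 0.65), ([308.2, 304.4], 0.57)]
side disc [([292.9, 278.8], 0.76)]
side rack [([302.4, 290.6], 0.96)]
side drive_unit [([251.4, 231.6], 0.77)]
side stem_tip [([266.8, 315.3], 0.98), ([310.7, 306.3], 0.75), ([327.9, 344.3], 0.66), ([241.2, 274.2], 0.65), ([267.9, 263.6], 0.21)]
wrist paddle_grip []
wrist toggle_tip []
1.05
```

View pics/scene0.png

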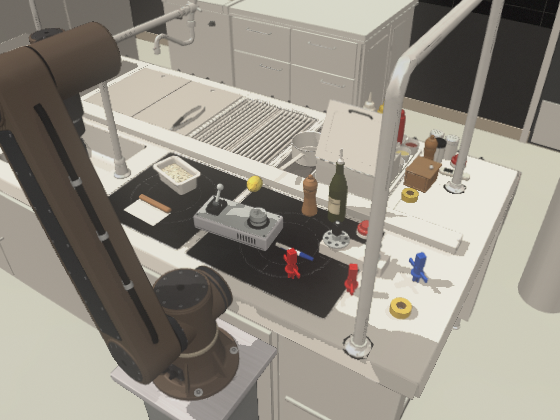

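View pics/side0.png

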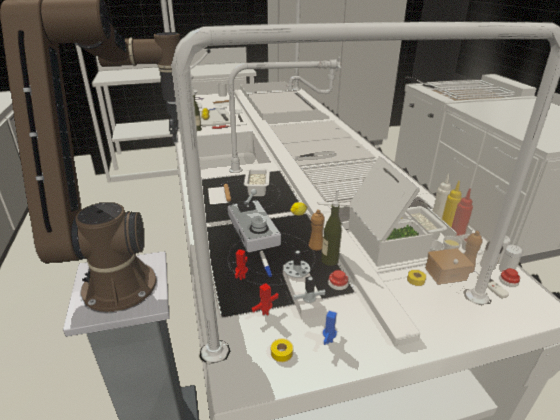

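View pics/wrist0.png

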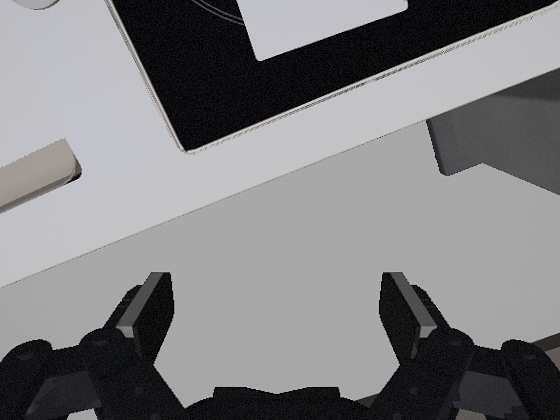

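Run:
```python
import cv2
a=cv2.imread("pics/scene0.png")[150:320,180:460];cv2.imwrite("pics/sc_crop.png",cv2.resize(a,None,fx=2.8,fy=2.8,interpolation=cv2.INTER_CUBIC))
a=cv2.imread("pics/side0.png")[160:360,190:390];cv2.imwrite("pics/si_crop.png",cv2.resize(a,None,fx=3,fy=3,interpolation=cv2.INTER_CUBIC))
```

```text
(no output)
```

View pics/sc_crop.png

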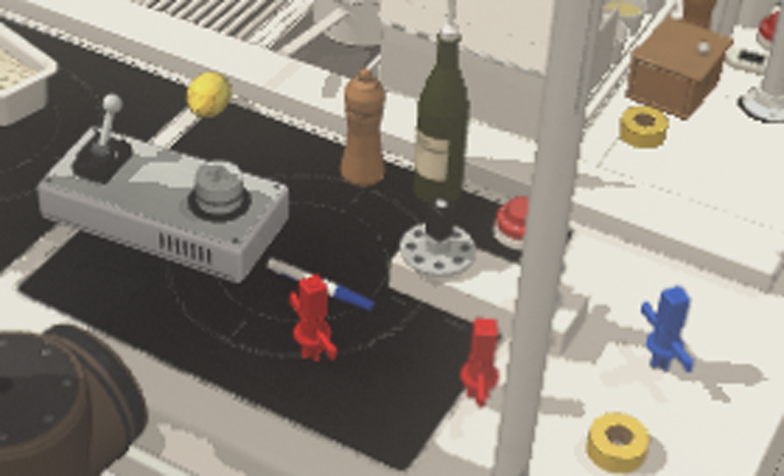

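View pics/si_crop.png

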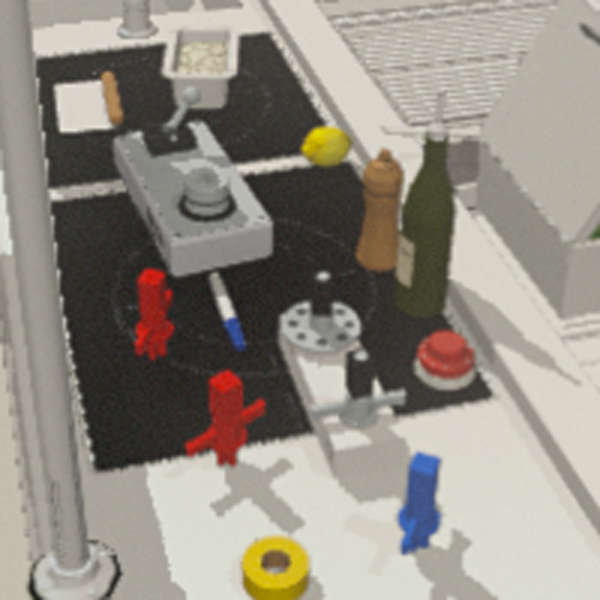

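Side crop: the real (steel arms, black grip) paddle stands in the rack's near hole at side (311,281), hidden behind the post in the scene view. Look-alikes are red at (237,255) and (267,291) and blue at (333,320). The disc is at side (297,268). The toggle ball is at scene (219,188) / side (249,191), and the socket at scene (258,215) / side (261,221).

Run:
```python
from h import *
cs,ci=r.get_calibration("scene"),r.get_calibration("side")
tt=tri([(cs,(219.3,187.8)),(ci,(252,190.9))]);print("ball",tt)
tt2=tri([(cs,(219.6,187)),(ci,(253.5,191.3))]);print("ball(eye)",tt2)
s=tri([(cs,(258,214.9)),(ci,(260.8,221.4))]);print("sock",s)
d=tri([(cs,(337,225)),(ci,(297.5,255))]);print("disc grip top",d)
print("paddle grip@.094",atz(ci,(311.5,280.7),.094), "collar/arm eye@.054",atz(ci,(310.5,295),.054))
# arms ends in side crop: (312,412)->, (405,396)
print("arms",atz(ci,(190+312/3,160+412/3),.054),atz(ci,(190+404/3,160+397/3),.054))
for n,p,z in(("mill",(316,250),0),("bottle",(331,260),0),("timer",(339,285),0),("red1",(241,275),0),("red2",(266,314),0),("blue",(330,340),0),("pen",(265,264),0),("lemon",(299,212),0)): print(n,atz(ci,p,z))
for n,X in(("scene",cs),("side",ci)): print(n,np.array(X["T"])[:3,3])
c=r.get_calibration("wrist");print(c);s=r.read_state();Rm=R.from_rotvec(s["orientation"]).as_matrix();T=np.array(c["T"]);print("cam in tool",Rm.T@(T[:3,3]-s["tool_pos"]),(Rm.T@T[:3,:3]).round(3).tolist())
```

```text
ball (array([0.49984937, 0.27871704, 0.13062303]), [np.float64(0.0017151633533885817), np.float64(0.0017151633533887144)])
ball(eye) (array([0.50691639, 0.28315121, 0.12654107]), [np.float64(0.0008487497259393632), np.float64(0.0008487497259390741)])
sock (array([0.49997418, 0.12978456, 0.08206624]), [np.float64(0.0021602394336053643), np.float64(0.002160239433605205)])
disc grip top (array([ 0.56320758, -0.1178022 ,  0.10226527]), [np.float64(0.00038205674685202616), np.float64(0.00038205674685199944)])
paddle grip@.094 [ 0.56942324 -0.23632365  0.094     ] collar/arm eye@.054 [ 0.56295327 -0.25229347  0.054     ]
arms [ 0.5134112 -0.2494648  0.054    ] [ 0.60708912 -0.25211087  0.054     ]
mill [6.79033513e-01 2.18414522e-02 1.11022302e-16]
bottle [ 0.710329   -0.04698032  0.        ]
timer [ 0.68799954 -0.17636908  0.        ]
red1 [ 3.91899988e-01 -4.76199333e-02 -1.11022302e-16]
red2 [ 0.43103874 -0.24154544  0.        ]
blue [ 0.5784287  -0.38234526  0.        ]
pen [ 0.48232865 -0.01061042  0.        ]
lemon [0.69872458 0.29151709 0.        ]
scene [-0.57097341 -0.62270657  1.1662645 ]
side [ 0.24306631 -1.08165916  0.86885457]
{'mtx': array([[363.83881748,   0.        , 276.13558916],
       [  0.        , 363.83881748, 202.10705183],
       [  0.        ,   0.        ,   1.        ]]), 'dist_coeffs': array([-0.05316018,  0.        ,  0.        ,  0.        ,  0.        ]), 'T': array([[-3.75771246e-01,  8.78739699e-01,  2.94300038e-01,
         3.31270003e-01],
       [-9.26712453e-01, -3.56318389e-01, -1.19336646e-01,
         5.94428517e-01],
       [-1.33278093e-06, -3.17574790e-01,  9.48233227e-01,
         3.72150040e-01],
       [ 0.00000000e+00,  0.00000000e+00,  0.00000000e+00,
         1.00000000e+00]])}
cam in tool [-0.12182405 -0.00050892 -0.08252053] [[-0.0, 0.318, -0.948], [1.0, -0.002, -0.001], [-0.002, -0.948, -0.318]]
```

Run:
```python
from h import *
cs,ci=r.get_calibration("scene"),r.get_calibration("side")
print("postA",tri([(cs,(357,347)),(ci,(214,352))]),"postB",tri([(cs,(455,187)),(ci,(480,297))]),"postC",tri([(cs,(120,172)),(ci,(236,168))]))
# corner tops
print("barA top",tri([(cs,(395,85)),(ci,(182,48))]))
```

```text
postA (array([ 0.26455938, -0.33941885, -0.00446113]), [np.float64(0.0002862120860408392), np.float64(0.00028621208604084214)]) postB (array([ 1.10374303, -0.34014373, -0.00760104]), [np.float64(0.0006741390067870808), np.float64(0.0006741390067872731)]) postC (array([5.16234941e-01, 7.80385281e-01, 6.00903364e-05]), [np.float64(0.002343399814415781), np.float64(0.0023433998144159356)])
barA top (array([ 0.26931596, -0.33793633,  0.75100758]), [np.float64(0.004970846970261144), np.float64(0.004970846970261243)])
```

```bash
python3 -m inch '[[[0,0,0],[-7.4,0,0],1],[[0,0,0],[-7.4,0,0],1],[[0,0,0],[-7.35,0,0],1],[[-0.02,0.03,-0.02],[0,0,0],-1],[[-0.02,0.045,-0.03],[0,0,0],-1],[[-0.01,0.05,-0.03],[0,0,0],-1],[[0,0.05,-0.03],[0,0,0],-1],[[0,0.05,-0.03],[0,0,0],-1],[[0,0.05,-0.03],[0,0,0],-1],[[0,0.05,-0.03],[0,0,0],-1],[[0,0.05,-0.035],[0,0,0],-1],[[0,0.05,-0.035],[0,0,0],-1],[[0,0,0],[0,0,0],-1],[[0,0,0],[0,0,0],-1]]' 40
python3 - <<'E'
from h import *
st(); save("w1",r.get_image("wrist"))
np.save("w1.npy",r.get_calibration("wrist")["T"])
for q in("socket","toggle_tip","drive_unit"): print(q,[(np.round(a["location"],1).tolist(),round(a["p"],2)) for a in r.pinpoint("wrist",q)][:5])
E
```

```text
t: 2.8
tool_pos: [0.5246, 0.1998, 0.3003]
orientation: [-2.221, 0.001, 2.221]
contact_force: [-0.5, 0.3, 0.7]
finger_gap: 0.0006
t 2.8 tcp [0.5246 0.1998 0.3003] F [-0.5  0.3  0.7] gap 0.0006
[[-0.0, -0.001, -1.0], [0.0, -1.0, 0.001], [-1.0, -0.0, 0.0]] q [ 0.712  0.143 -0.163 -0.    -1.265  0.857]
socket [([354.0, 209.6], 0.76)]
toggle_tip [([179.6, 202.1], 0.9)]
drive_unit [([277.7, 186.0], 0.96), ([353.9, 210.3], 0.49)]
```

View pics/w1.png

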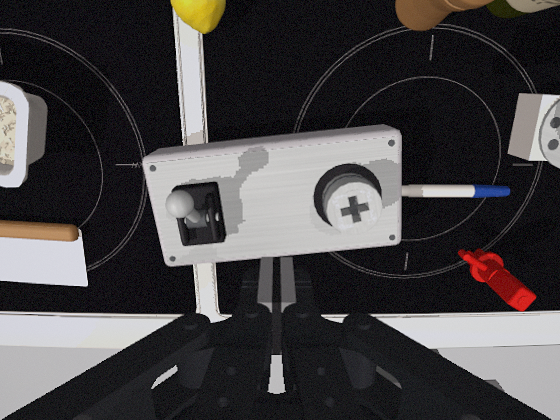

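Run:
```python
from h import *
cs,ci,c=r.get_calibration("scene"),r.get_calibration("side"),r.get_calibration("wrist")
print("ball",tri([(c,(179.6,204)),(cs,(219.5,187)),(ci,(253.5,191.3))]), atz(c,(179.6,204),.128))
print("sock",atz(c,(354.5,208.5),.1),tri([(c,(354.5,208.5)),(ci,(257.8,219.5))]))
for n,p in(("FR",(391,237)),("RR",(391,143)),("FL",(172,258)),("RL",(152,170))): print(n,atz(c,p,.06))
im=cv2.imread("pics/w1.png");cv2.imwrite("pics/w1c.png",cv2.resize(im[160:260,300:410],None,fx=6,fy=6,interpolation=cv2.INTER_CUBIC))
```

```text
ball (array([0.50650016, 0.28364786, 0.12669342]), [np.float64(0.0009014557710923335), np.float64(0.000982838101620352), np.float64(0.000963968340982253)]) [0.50619133 0.28391511 0.128     ]
sock [0.49267544 0.12725697 0.1       ] (array([0.49025287, 0.12654066, 0.09574832]), [np.float64(0.0009236547944517726), np.float64(0.0009236547944518104)])
FR [0.44563389 0.07554646 0.06      ]
RR [0.54824265 0.08611657 0.06      ]
FL [0.41939331 0.31680108 0.06      ]
RL [0.51975075 0.32858794 0.06      ]
```

View pics/w1c.png

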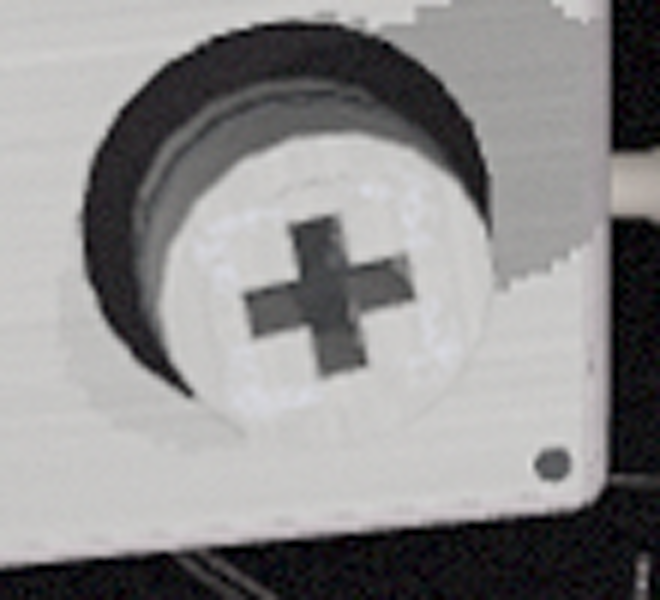

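```bash
python3 -m inch '[[[0.02,-0.045,-0.025],[0,0,0],-1],[[0.03,-0.044,-0.025],[0,0,0],-1],[[0.05,0,0],[0,0,0],-1],[[0.05,0,0],[0,0,0],-1],[[0.022,0,0],[0,0,0],-1],[[0,0.001,0.02],[0,0,0],-1],[[0,0.002,0.02],[0,0,0],-1],[[0,0.002,0.02],[0,0,0],-1],[[0,0.002,0.02],[0,0,0],-1],[[0,0.002,0.02],[0,0,0],-1],[[0,0,0],[0,0,0],-1]]' 40
python3 - <<'E'
from h import *
st(); save("w2",r.get_image("wrist")); save("sc2",r.get_image("scene"))
E
```

```text
t: 4.38
tool_pos: [0.4732, 0.2809, 0.1288]
orientation: [2.221, 0.003, -2.22]
contact_force: [-0.4, -0.6, -0.5]
finger_gap: -0.0001
t 4.375 tcp [0.4732 0.2809 0.1288] F [-0.4 -0.6 -0.5] gap -0.0001
[[0.0, 0.003, -1.0], [0.0, -1.0, -0.003], [-1.0, -0.0, -0.0]] q [ 0.892  0.267 -0.425 -0.    -0.878  0.682]
```

View pics/w2.png

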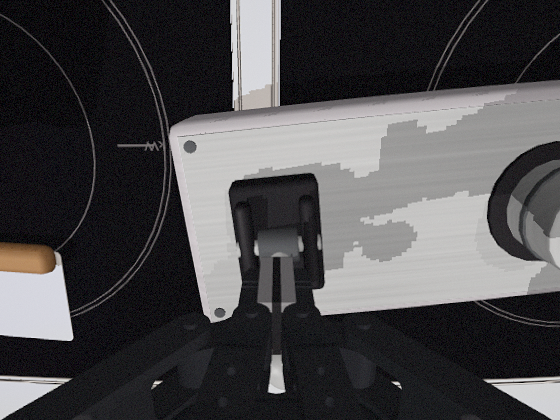

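```bash
python3 -m inch '[[[-0.06,0,0],[0,0,0],-1],[[-0.06,0,0],[0,0,0],-1],[[-0.05,0.021,-0.007],[0,0,0],-1],[[0,0.05,-0.011],[0,0,0],1],[[0,0.055,-0.011],[0,0,0],1],[[0,0.055,-0.011],[0,0,0],1],[[0,0.055,-0.011],[0,0,0],1],[[0,0.055,-0.011],[0,0,0],1],[[0,0.055,-0.011],[0,0,0],1],[[0,0.055,-0.011],[0,0,0],1],[[0,0.055,-0.011],[0,0,0],1],[[0,0.055,-0.022],[0,0,0],1],[[0,0,0],[0,0,0],1],[[0,0,0],[0,0,0],1]]' 40
python3 - <<'E'
from h import *
st(); save("w3",r.get_image("wrist")); 
for q in("paddle_grip","disc","rack","paddle"): print(q,[(np.round(a["location"],1).tolist(),round(a["p"],2)) for a in r.pinpoint("wrist",q)][:5])
im=r.get_image("scene");save("sc3",im);save("sc3c",cv2.resize(im[160:260,180:300],None,fx=5,fy=5,interpolation=2))
save("si3",r.get_image("side"))
E
```

```text
t: 6.22
tool_pos: [0.5916, -0.2313, 0.2976]
orientation: [-2.22, 0.001, 2.222]
contact_force: [0.0, 0.3, -0.7]
finger_gap: 0.0854
t 6.225 tcp [ 0.5916 -0.2313  0.2976] F [ 0.   0.3 -0.7] gap 0.0854
[[-0.001, -0.001, -1.0], [0.0, -1.0, 0.001], [-1.0, -0.0, 0.001]] q [-0.066  0.269 -0.008 -0.    -1.295  1.636]
paddle_grip [([296.1, 210.7], 0.84), ([431.7, 193.2], 0.82), ([279.4, 317.2], 0.61)]
disc [([180.6, 180.9], 0.85)]
rack [([238.8, 180.7], 0.92)]
paddle [([283.9, 275.2], 0.96), ([405.7, 168.5], 0.78), ([290.6, 185.9], 0.6)]
```

View pics/w3.png

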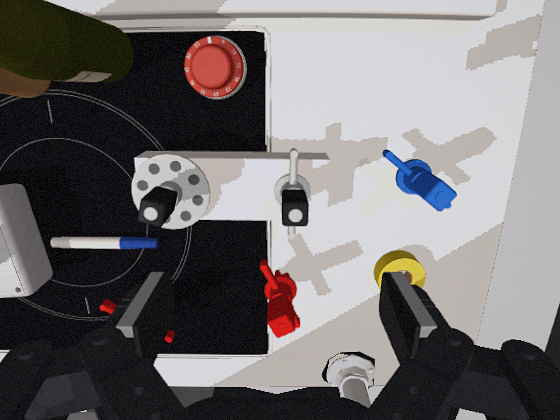

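View pics/sc3c.png

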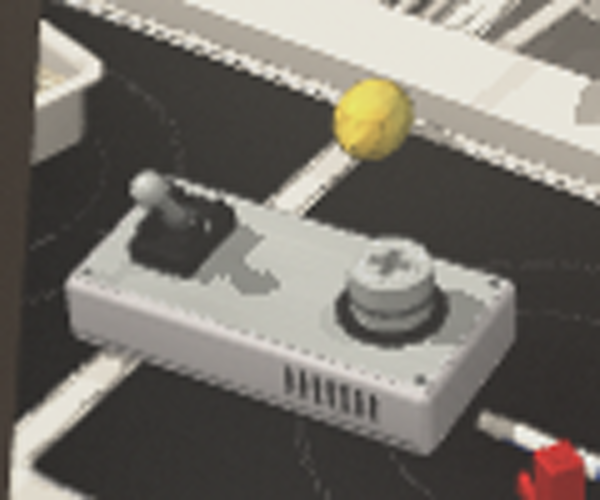

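View pics/si3.png

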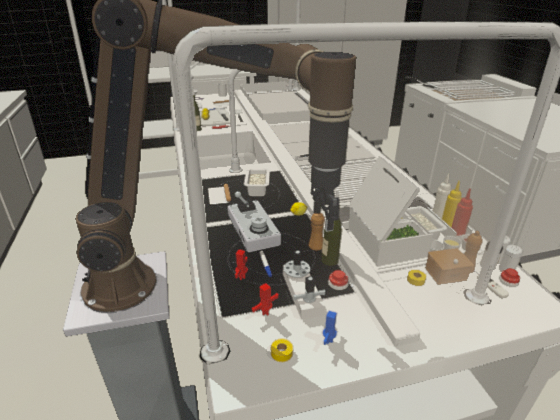

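Toggle now leans towards the robot (scene crop, ball at (150,185)). The wrist view shows the paddle with steel arms and a black grip at (295,208), the disc at (157,205), red at (283,315) and blue at (435,192).

Run:
```python
import cv2
im=cv2.imread("pics/w3.png");cv2.imwrite("pics/w3c.png",cv2.resize(im[140:240,245:345],None,fx=6,fy=6,interpolation=cv2.INTER_CUBIC))
im=cv2.imread("pics/si3.png");cv2.imwrite("pics/si3c.png",cv2.resize(im[250:325,270:345],None,fx=8,fy=8,interpolation=cv2.INTER_CUBIC))
```

```text
(no output)
```

View pics/w3c.png

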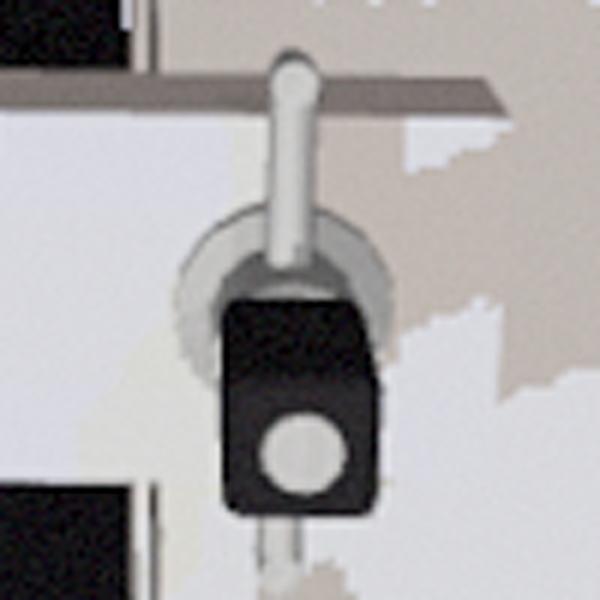

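View pics/si3c.png

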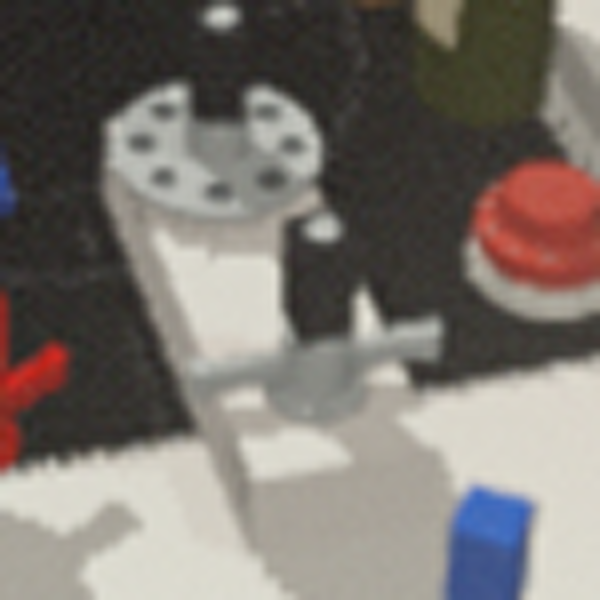

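Run:
```python
from h import *
ci,c=r.get_calibration("side"),r.get_calibration("wrist")
f=lambda x,y:((x+.5)/6-.5+245,(y+.5)/6-.5+140)
print("dot",tri([(c,f(303,453)),(ci,(309.8,278.1))]),atz(c,f(303,453),.116))
a=atz(c,f(296,78),.058);b=atz(c,f(288,255),.058);d=atz(c,f(280,530),.058);print(a,b,d, np.degrees(np.arctan2(a[1]-b[1],a[0]-b[0])),np.degrees(np.arctan2(a[1]-d[1],a[0]-d[0])))
# grip top corners edges
e1=[atz(c,f(*p),.116) for p in((222,390),(222,500),(380,390),(380,500))];print(np.round(e1,4))
print("collar",atz(c,f(283,310),.046))
```

```text
dot (array([ 0.55962952, -0.24717685,  0.11483126]), [np.float64(6.555300301350958e-05), np.float64(6.555300301334087e-05)]) [ 0.56012545 -0.24714489  0.116     ]
[ 0.60553514 -0.24800217  0.058     ] [ 0.57477522 -0.24716987  0.058     ] [ 0.52366749 -0.24660554  0.058     ] -1.5499260328402644 -0.9773454441844872
[[ 0.57   -0.235   0.116 ]
 [ 0.5526 -0.2351  0.116 ]
 [ 0.5701 -0.2583  0.116 ]
 [ 0.5526 -0.2589  0.116 ]]
collar [ 0.56127852 -0.2470203   0.046     ]
```

```bash
python3 -m inch '[[[0.02,0.008,0.016],[0,0,0],1],[[0.04,0.0077,0.0156],[0,0,0],1],[[0.05,0,0],[0,0,0],1],[[0.05,0,0],[0,0,0],1],[[0.035,0,0],[0,0,0],1],[[0.0106,0,0],[0,0,0],1],[[0,0,0],[0,0,0],1],[[0,0,0],[0,0,0],-1],[[0,0,0],[0,0,0],-1],[[0,0,0],[0,0,0],-1],[[0,0,0],[0,0,0],-1],[[0,0,0],[0,0,0],-1]]' 80
python3 - <<'E'
from h import *
st(); save("w4",r.get_image("wrist")); save("si4",r.get_image("side"))
im=cv2.imread("pics/si4.png");cv2.imwrite("pics/si4c.png",cv2.resize(im[230:325,260:355],None,fx=6,fy=6,interpolation=cv2.INTER_CUBIC))
E
```

```text
t: 8.07
tool_pos: [0.5602, -0.2468, 0.0935]
orientation: [2.222, -0.0, -2.22]
contact_force: [-1.1, 0.5, 5.9]
finger_gap: 0.0234
t 8.075 tcp [ 0.5602 -0.2468  0.0935] F [-1.1  0.5  5.9] gap 0.0234
[[0.001, -0.0, -1.0], [-0.0, -1.0, 0.0], [-1.0, 0.0, -0.001]] q [-0.096  0.397 -0.324  0.    -0.849  1.667]
```

View pics/w4.png

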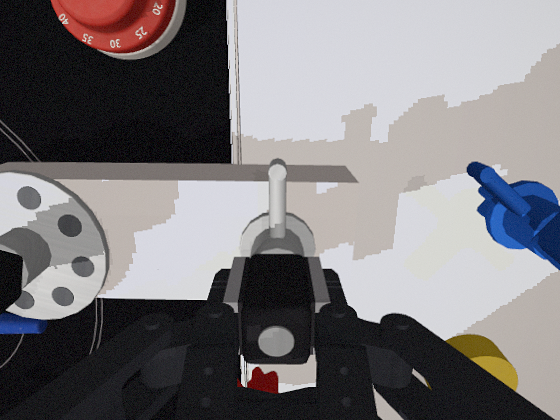

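View pics/si4c.png

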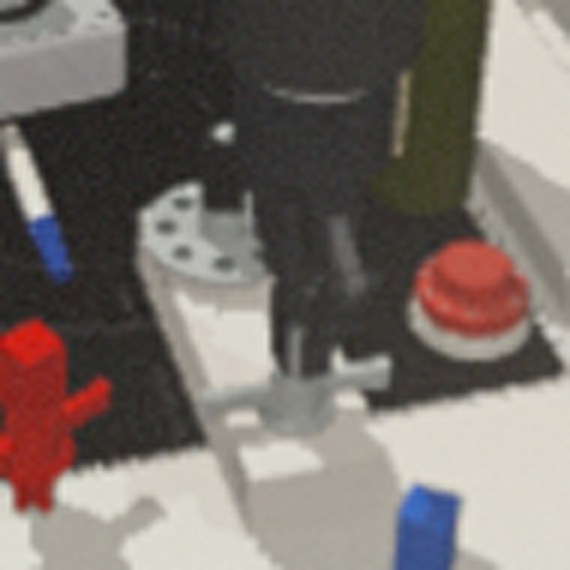

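Gripped: gap 23.4 mm, with the grip square between the pads. Lifting straight up.

```bash
python3 -m inch '[[[-0.02,0,0],[0,0,0],-1],[[-0.04,0,0],[0,0,0],-1],[[-0.05,0,0],[0,0,0],-1],[[-0.05,0,0],[0,0,0],-1],[[0,0,0],[0,0,0],-1]]' 80
python3 - <<'E'
from h import *
st(); save("w5",r.get_image("wrist")); im=r.get_image("side");save("si5",im)
save("si5c",cv2.resize(im[200:340,240:380],None,fx=4,fy=4,interpolation=2))
E
```

```text
t: 8.8
tool_pos: [0.5616, -0.2471, 0.257]
orientation: [2.229, -0.002, -2.213]
contact_force: [1.0, -0.4, -3.4]
finger_gap: 0.0231
t 8.8 tcp [ 0.5616 -0.2471  0.257 ] F [ 1.  -0.4 -3.4] gap 0.0231
[[0.007, 0.0, -1.0], [-0.001, -1.0, -0.0], [-1.0, 0.001, -0.007]] q [-9.600e-02  2.500e-01 -1.260e-01  1.000e-03 -1.187e+00  1.667e+00]
```

View pics/si5c.png

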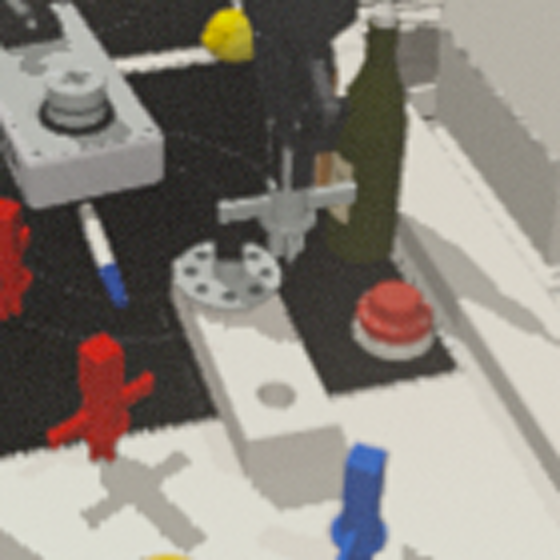

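View pics/w5.png

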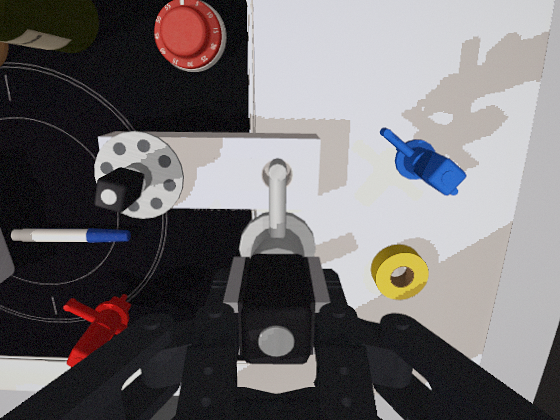

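```bash
cat > cross.py <<'E'
from h import *
def rectify(im,cal,cx,cy,z=.1,h=.04,n=400):
    g=np.linspace(-h,h,n); # rows: +x up ; cols: -y right
    T=np.array(cal["T"]);X,Y=np.meshgrid(cx-g,cy-g,indexing='ij')
    P=np.stack([X,Y,np.full_like(X,z)],-1).reshape(-1,3)-T[:3,3];p=P@T[:3,:3]
    q=np.stack([p[:,0],-p[:,1],-p[:,2]],1)
    uv=cv2.projectPoints(q,np.zeros(3),np.zeros(3),np.array(cal["mtx"],float),np.array(cal["dist_coeffs"],float))[0].reshape(n,n,2).astype(np.float32)
    return cv2.remap(im,uv[...,0],uv[...,1],cv2.INTER_CUBIC)
def fit(rect,cx,cy,h=.04,rmax=.02):
    from scipy.optimize import minimize
    gr=cv2.GaussianBlur(cv2.cvtColor(rect,cv2.COLOR_RGB2GRAY).astype(float),(0,0),3)
    n=rect.shape[0];g=np.linspace(-h,h,n);X,Y=np.meshgrid(cx-g,cy-g,indexing='ij')
    def s(v,par):return 1/(1+np.exp(-v/.0004))
    def cost(p):
        dx,dy=X-cx-p[0]*1e-3,Y-cy-p[1]*1e-3;c,sn=np.cos(p[2]),np.sin(p[2])
        a=np.abs(c*dx+sn*dy);b=np.abs(-sn*dx+c*dy)
        m=np.maximum(s(np.minimum(.0135-a,.0043-b),0),s(np.minimum(.0135-b,.0043-a),0))
        w=(np.hypot(dx,dy)<rmax)
        mm=m[w];gg=gr[w];return -np.corrcoef(-gg,mm)[0,1]
    best=None
    for a0 in np.radians([-40,-25,-10,5,20,35]):
        for d in((0,0),(3,0),(-3,0),(0,3),(0,-3)):
            o=minimize(cost,[d[0],d[1],a0],method="Nelder-Mead",options=dict(xatol=1e-3,fatol=1e-6,initial_simplex=[[d[0],d[1],a0],[d[0]+1,d[1],a0],[d[0],d[1]+1,a0],[d[0],d[1],a0+.1]]))
            if best is None or o.fun<best.fun:best=o
    p=best.x;return cx+p[0]*1e-3,cy+p[1]*1e-3,(np.degrees(p[2])+45)%90-45,-best.fun
E
python3 - <<'E'
from cross import *
im=cv2.imread("pics/w1.png")[:,:,::-1].copy();c=dict(r.get_calibration("wrist"));c["T"]=np.load("w1.npy")
q=rectify(im,c,.4925,.1272);save("rect1",q);print(fit(q,.4925,.1272))
E
```

```text
(np.float64(0.492451828109851), np.float64(0.1267987236092281), np.float64(14.593012729105261), np.float64(0.9819269306934217))
```

View pics/rect1.png

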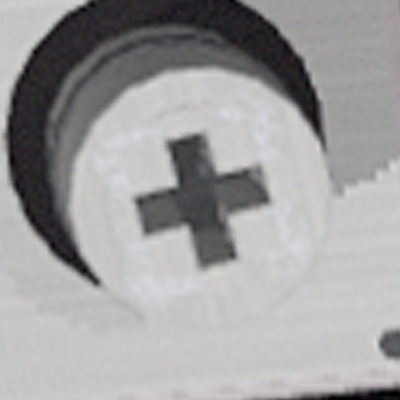

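```bash
python3 -m inch '[[[0,-0.03,0.008],[0,0,0],-1],[[0,-0.045,0.01],[0,0,0],-1],[[0,-0.045,0.01],[0,0,0],-1],[[0,-0.045,0.01],[0,0,0],-1],[[0,-0.045,0.01],[0,0,0],-1],[[0,-0.045,0.01],[0,0,0],-1],[[0,-0.044,0.011],[0,0,0],-1],[[0.02,0,0],[-7.3,0,0],-1],[[0.027,0,0],[-7.3,0,0],-1],[[0,0,0],[0,0,0],-1],[[0,0,0],[0,0,0],-1]]' 80
python3 - <<'E'
from cross import *
st(); im=r.get_image("wrist");save("w6",im);c=r.get_calibration("wrist");np.save("w6.npy",c["T"])
q=rectify(im,c,.4925,.1268);save("rect6",q);print(fit(q,.4925,.1268))
E
```

```text
t: 10.28
tool_pos: [0.4909, 0.0521, 0.2056]
orientation: [2.086, 0.263, -2.088]
contact_force: [1.1, 0.3, -2.3]
finger_gap: 0.0232
t 10.275 tcp [0.4909 0.0521 0.2056] F [ 1.1  0.3 -2.3] gap 0.0232
[[-0.001, 0.249, -0.968], [-0.001, -0.968, -0.249], [-1.0, 0.001, 0.001]] q [ 0.505  0.095 -0.443  0.    -1.033  1.317]
(np.float64(0.49263835932643696), np.float64(0.12553942562927947), np.float64(14.291389479197498), np.float64(0.9891306012836841))
```

View pics/w6.png

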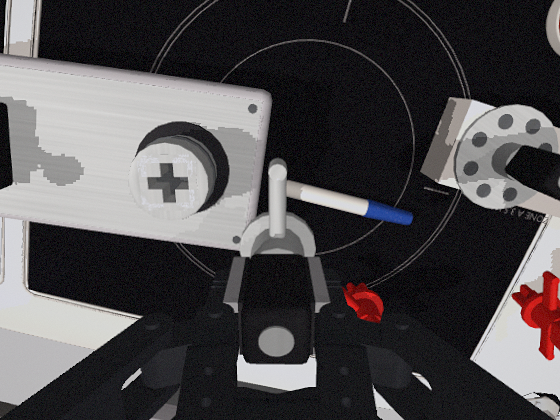

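Run:
```python
from h import *
im=cv2.imread("pics/w6.png");cv2.imwrite("pics/w6c.png",cv2.resize(im[145:375,215:345],None,fx=4,fy=4,interpolation=cv2.INTER_CUBIC)[:,:])
```

```text
(no output)
```

View pics/w6c.png

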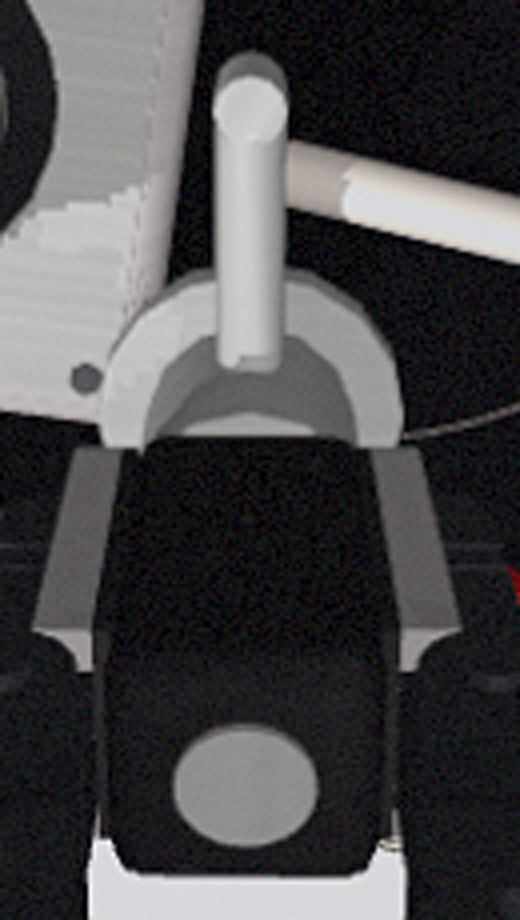

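Run:
```python
from h import *
c=dict(r.get_calibration("wrist"))
s=r.read_state();Rm=R.from_rotvec(s["orientation"]).as_matrix();p=np.array(s["tool_pos"])
f=lambda x,y:((x+.5)/4-.5+215,(y+.5)/4-.5+145)
def tool(px,tx):
    o,v=ray(c,px);o=Rm.T@(o-p);v=Rm.T@v;return np.round((o+v*(tx-o[0])/v[0])*1e3,1)
print("dot",tool(f(245.5,786),-.0225),"dot L/R",tool(f(172,786),-.0225),tool(f(318,786),-.0225))
print("collar L",tool(f(101,410),.0475),"R",tool(f(403,415),.0475),"rear",tool(f(250,278),.0475))
print("arm tip top",tool(f(251,105),.0395),"arm root",tool(f(247,350),.0395))
print("pad corners", tool(f(92,660),0.0),tool(f(408,660),0.0), tool(f(100,450),0.019),tool(f(395,450),0.019))
```

```text
dot [-22.5   0.1  -0.6] dot L/R [-22.5  -6.   -0.6] [-22.5   6.1  -0.6]
collar L [ 47.5 -18.4  -1.6] R [47.5 20.3 -1. ] rear [ 47.5   0.6 -19.7]
arm tip top [ 39.5   0.7 -43.6] arm root [ 39.5   0.3 -13.4]
pad corners [  0.  -15.    2.8] [ 0.  16.1  2.8] [ 19.  -15.6 -10.5] [ 19.   16.2 -10.6]
```

Run:
```python
from h import *
s=r.read_state();Rm=R.from_rotvec(s["orientation"]).as_matrix();p=np.array(s["tool_pos"])
for S in((.4926,.1255,.1),(.4925,.1268,.1)):
    print(Rm.T@(np.array(S)-p))
```

```text
[ 0.10611744 -0.0706336  -0.0195574 ]
[ 0.10611714 -0.07191742 -0.01978496]
```

```bash
python3 -m inch '[[[0,-0.03,-0.008],[0,0,0],-1],[[0,-0.03,-0.008],[0,0,0],-1],[[0.006,-0.012,-0.004],[0,0,0],-1],[[0.01,0,0],[0,0,0],-1],[[0,0,0],[0,0,0],-1],[[0,0,0],[0,0,0],-1]]' 80
python3 - <<'E'
from h import *
st()
for n,b in(("scene",(180,240,205,285)),("side",(170,250,215,310))):
    im=r.get_image(n);save(n+"7",im);save(n+"7c",cv2.resize(im[b[0]:b[1],b[2]:b[3]],None,fx=7,fy=7,interpolation=2))
save("w7",r.get_image("wrist"))
E
```

```text
t: 11.08
tool_pos: [0.4922, 0.1264, 0.1898]
orientation: [2.086, 0.266, -2.086]
contact_force: [-0.7, -0.4, -2.7]
finger_gap: 0.0232
t 11.075 tcp [0.4922 0.1264 0.1898] F [-0.7 -0.4 -2.7] gap 0.0232
[[-0.0, 0.251, -0.968], [-0.0, -0.968, -0.251], [-1.0, 0.0, 0.0]] q [ 0.638  0.135 -0.437  0.    -0.999  1.186]
```

View pics/scene7c.png

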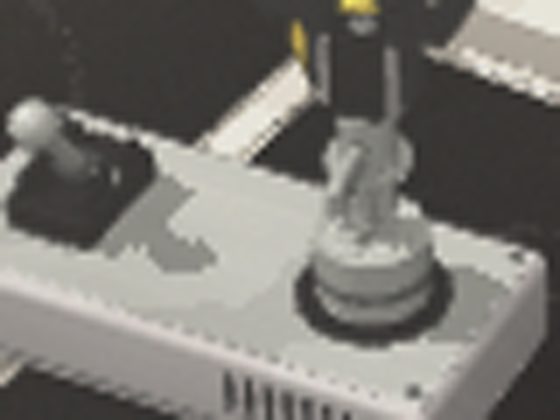

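View pics/side7c.png

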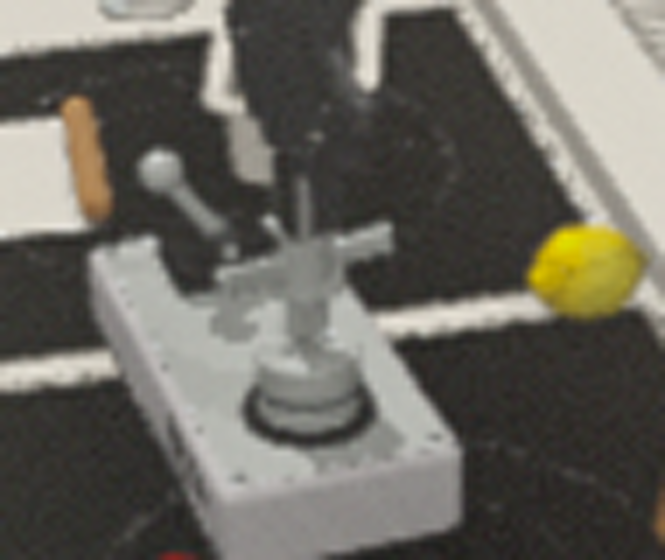

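View pics/w7.png

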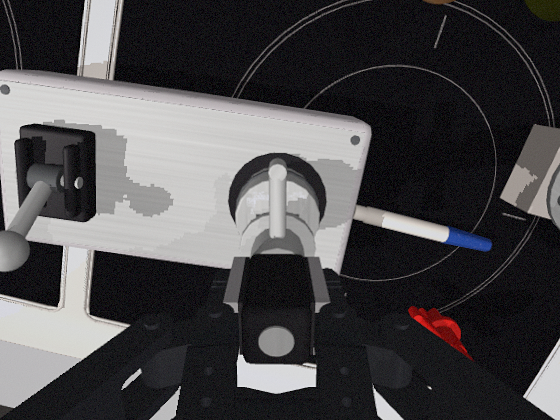

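```bash
python3 -m inch '[[[0.004,0,0],[0,0,0],-1],[[0.004,0,0],[0,0,0],-1],[[0,0,0],[0,0,0],-1]]' 80;  python3 -m inch '[[[0.003,0,0],[0,0,0],-1],[[0,0,0],[0,0,0],-1]]' 80
```

```text
t: 11.6
tool_pos: [0.4919, 0.1269, 0.1812]
orientation: [2.085, 0.266, -2.087]
contact_force: [-0.7, 0.2, -2.7]
finger_gap: 0.0232
t: 11.85
tool_pos: [0.492, 0.127, 0.1784]
orientation: [2.085, 0.267, -2.086]
contact_force: [0.2, 0.2, -3.6]
finger_gap: 0.0231
```

```bash
python3 -m inch '[[[0.004,0,0],[0,0,0],-1],[[0.003,0,0],[0,0,0],-1],[[0,0,0],[0,0,0],-1]]' 80;  python3 -m inch '[[[0.004,0,0],[0,0,0],-1],[[0.003,0,0],[0,0,0],-1],[[0,0,0],[0,0,0],-1]]' 80
```

```text
t: 12.22
tool_pos: [0.492, 0.1269, 0.1713]
orientation: [2.085, 0.267, -2.086]
contact_force: [-0.2, -0.1, -3.0]
finger_gap: 0.023
t: 12.6
tool_pos: [0.492, 0.127, 0.1644]
orientation: [2.085, 0.267, -2.086]
contact_force: [-0.4, 0.2, -3.1]
finger_gap: 0.023
```

```bash
python3 -m inch '[[[0.003,0,0],[0,0,0],-1],[[0.003,0,0],[0,0,0],-1],[[0,0,0],[0,0,0],-1]]' 100;  python3 -m inch '[[[0.003,0,0],[0,0,0],-1],[[0.002,0,0],[0,0,0],-1],[[0,0,0],[0,0,0],-1]]' 100; python3 -m inch '[[[0.001,0,0],[0,0,0],-1],[[0,0,0],[0,0,0],-1]]' 100
```

```text
t: 12.98
tool_pos: [0.4924, 0.1271, 0.159]
orientation: [2.086, 0.267, -2.085]
contact_force: [-1.3, -0.1, 4.3]
finger_gap: 0.0226
t: 13.35
tool_pos: [0.4925, 0.1272, 0.1543]
orientation: [2.086, 0.267, -2.085]
contact_force: [-2.5, -0.2, 6.7]
finger_gap: 0.0228
t: 13.6
tool_pos: [0.4925, 0.1271, 0.1536]
orientation: [2.087, 0.267, -2.085]
contact_force: [-2.9, -1.6, 8.6]
finger_gap: 0.0229
```

```bash
python3 -m inch '[[[0.001,0,0],[0,0,0],-1],[[0,0,0],[0,0,0],-1]]' 100;python3 -m inch '[[[0.001,0,0],[0,0,0],-1],[[0,0,0],[0,0,0],-1]]' 100
python3 - <<'E'
from h import *
st()
for n,b in(("scene",(180,240,205,285)),("side",(170,250,215,310))):
    im=r.get_image(n);save(n+"8",im);save(n+"8c",cv2.resize(im[b[0]:b[1],b[2]:b[3]],None,fx=7,fy=7,interpolation=2))
save("w8",r.get_image("wrist"))
E
```

```text
t: 13.85
tool_pos: [0.4926, 0.1271, 0.1535]
orientation: [2.087, 0.268, -2.084]
contact_force: [-6.4, -1.6, 16.4]
finger_gap: 0.0231
t: 14.1
tool_pos: [0.4926, 0.1271, 0.1534]
orientation: [2.087, 0.268, -2.083]
contact_force: [-8.9, -1.5, 25.9]
finger_gap: 0.023
t 14.1 tcp [0.4926 0.1271 0.1534] F [-8.9 -1.5 25.9] gap 0.023
[[0.002, 0.253, -0.967], [0.0, -0.967, -0.253], [-1.0, 0.0, -0.002]] q [ 6.400e-01  1.730e-01 -4.860e-01  1.000e-03 -9.100e-01  1.186e+00]
```

View pics/scene8c.png

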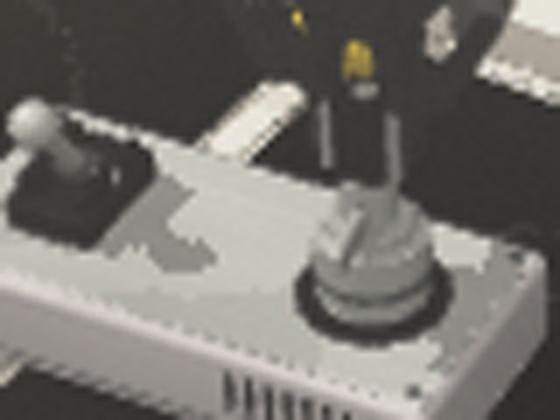

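View pics/side8c.png

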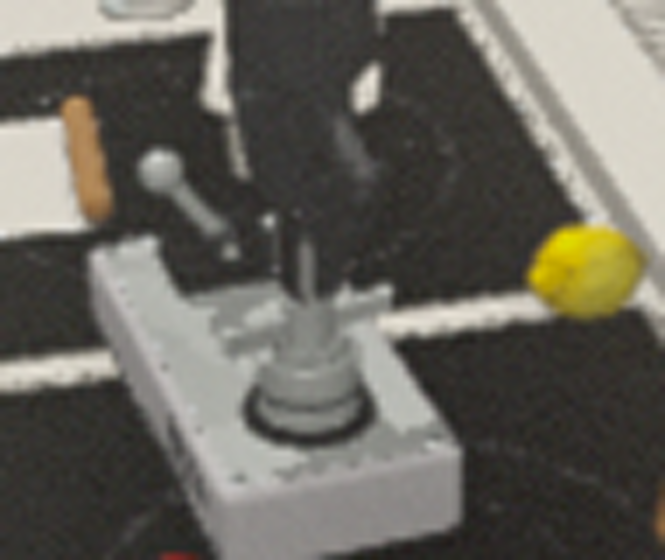

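View pics/w8.png

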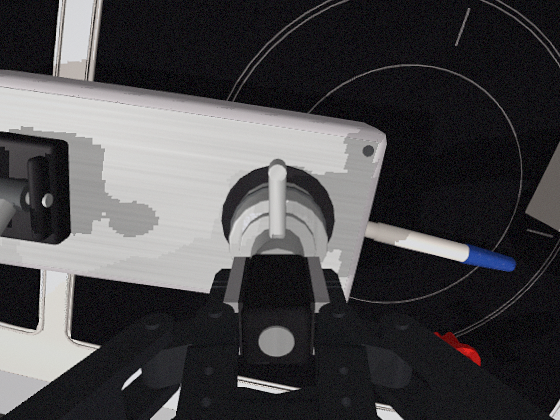

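The collar sits flush on the boss: force rose steeply while z stayed at 0.1534. Holding briefly to confirm it is steady, then handing in.

```bash
python3 -m inch '[[[0,0,0],[0,0,0],-1],[[0,0,0],[0,0,0],-1],[[0,0,0],[0,0,0],-1]]' 100
python3 - <<'E'
from h import *
s=st();print(np.abs(s["qvel"]).max());print(r.close_job())
E
```

```text
t: 14.62
tool_pos: [0.4926, 0.1271, 0.1534]
orientation: [2.087, 0.268, -2.083]
contact_force: [-9.8, -2.0, 25.1]
finger_gap: 0.023
t 14.625 tcp [0.4926 0.1271 0.1534] F [-9.8 -2.  25.1] gap 0.023
[[0.002, 0.253, -0.967], [0.0, -0.967, -0.253], [-1.0, 0.0, -0.002]] q [ 6.400e-01  1.730e-01 -4.860e-01  1.000e-03 -9.100e-01  1.186e+00]
0.0011387787681201706
the job is handed in; nothing more can be done
None
```

The mixer is off and the paddle is pressed home in the socket, still held down by the gripper. I handed the job in at 14.6 s; no verdict came back.

**What I did:**
1. I flipped the toggle to off with the closed fingers while the paddle was still in the rack.
2. I gripped the steel-armed paddle and lifted it out. The red and blue look-alikes and the disc were not handled.
3. I turned the paddle about 14.6° to match the cross and lowered it. It met no resistance down to the plunger, then the spring, and the collar stopped on the boss.

**Last checks:**
- **Seating:** the tool's height stayed at 0.1534 m while the upward force rose to about 25 N, so the collar is flush. That puts the foot about 30 mm below the mouth. The plunger cannot be read directly, so I inferred its travel from this.
- **Alignment:** the tool is within about 0.1° of vertical and essentially still. The gripper is still closed on the paddle, with a gap of 23 mm.
- **Toggle and surroundings:** the scene and side pictures show the toggle leaning towards the robot. Nothing looked out of place in the views I took, but I did not measure each bystander.

**Disagreements:**
- The two wrist measurements of the socket differed by about 1.3 mm in y. I corrected this from how the held paddle appeared in the same camera, and it fitted at the first try.
- A sideways force of about 10 N remained at the end, from pressing 2 mm past flush.

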